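# Close and lock the filter hatch

## Task

The fresh cartridge is in the coolant filter: close it up with your fingertips. Push the green hatch down onto its seal, then set a fingertip in the slot of the quarter-turn latch, press the hatch fully home against the springy seal and turn the latch a quarter turn clockwise to its stop, so that the hatch stays locked down when you let go. Only press and turn, without lifting or forcing the hatch, and leave the things lying about where they are.

Things in the scene. Friction and masses are not known exactly. Their poses are not given: they have to be found in the camera images.
- unit: Coolant filter unit: light grey steel box 280 mm (x) by 320 mm (y), fixed to the bench, blue pump motor behind. Origin: centre of its underside, on the bench. x points from the hatch's free edge (robot's side) to its hinge, y left, z up. Rim 120 mm high, opening from x = -100 to 75 mm. A gauge stands on the rim at x = 120, y = -130 mm, top 57 mm above the rim.
- hatch (a joint): Angle of the green hatch (rad): 0 = home on its stop, grows as the free edge rises. A stiff hinge (0.6 N m) holds it at any angle. A springy seal under the free edge stops it 7 mm proud (0.034 rad); from there 5 N, rising to about 15 N at the latch, presses it home, and it springs up again unless the latch holds it. Locked, it sits at about 0.012.
- hatch_edge (a point): Middle of the hatch's free edge, on its top face. The hatch is a plate 240 mm wide (unit y), 4 mm thick, and reaches 218 mm from the hinge line.
- hatch_hinge (a point): Middle of the hinge line, at the level of the hatch's top face: unit x = 98 mm, 127 mm above the bench; the line runs along the unit's y.
- cam (a joint): Angle of the latch's bright metal rotor (rad): 0 = open, grows clockwise seen from above, 1.57 = locked, at a hard stop. Stiff (0.1 N m), stays where it is left. Its tongue swings under the front rim only while the hatch is pressed to within 2 mm of home at the free edge (hatch below 0.01); else it jams on the rim at about 0.8 rad.
- slot (a point): On the latch's axis, 154 mm from the hinge, at the black floor of the finger slot, 115 mm above the bench when the hatch is home. Slot 30 mm wide, 66 long, 13.5 deep, between two bright cheeks (rotor 71 mm wide, ringed by dark steel 90 mm wide, 3 mm high). Its y runs along the slot (yellow stripe at the -y end), z out of the hatch. Stripe at white dot: open; at red dot, by the free edge: locked.
- old_cartridge: Dirty filter cartridge, upright, 80 mm wide, 150 mm high, blue caps; stands beside the unit. Origin: centre of its underside. Leave it.
- hex_plug: Brass plug, 26 mm wide, 22 mm high, standing on the unit's rim left of the hatch. Origin: centre of its underside. Leave it.
- chuck_key: T-shaped steel chuck key, 130 mm long, 15 mm high, lying on the bench in front of the unit. Origin: on the bench under its middle. Leave it.
- alu_block: Stepped aluminium workpiece 80 x 60 x 60 mm. Origin: centre of its underside. Leave it.
- tool_holder: Lathe tool holder with a blue turning tool, 150 mm long, 70 mm high. Origin: centre of its underside. Leave it.
- oil_bottle: Yellow oil bottle, 60 mm wide, 160 mm high. Origin: centre of its underside. Leave it.
- chip_brush: Wooden chip brush, 200 mm long, lying on the bench. Leave it.
- micrometer: Micrometer, 140 mm long, 18 mm high, lying on the bench. Leave it.

How it is judged:
By the outcome, as a careful person would: the job done as asked, in the order asked, and still so for the second after the job is handed in, with the robot touching nothing.
It also fails if it takes over 51 s, if anything falls off the work surface, if the arm or the gripper's body presses on something with over 40 N, if the wrist force passes 120 N, or if a joint passes its speed limit or range.

## Robot

A 7-joint arm with a two-finger parallel gripper is mounted at the origin on the work surface. World frame = base frame: x ahead of the robot, y to its left, z up, the work surface at z = 0. Lengths are in mm, angles in rad, forces in N, time in s.
With the tool pointing down it reaches from about 400 to 900 mm from the base axis. Payload 5.5 kg.
Tool frame: the origin (TCP) lies on the centre line of the jaws, within the pads' length; the fingertips stand 14 mm ahead of it and the grasp point (between the pads) lies 5 mm behind it; z points along the fingers, y is the direction in which the jaws open and shut (so a half turn about z gives the same grasp; the last joint's range is limited). The gripper opens to 85 mm and grips with 20 to 120 N. Pads are 22 mm wide; open, the fingers measure 114 mm over their backs; the gripper's body (76 mm by 85 mm) begins 54 mm behind the grasp point. The pads swing forward as they close: fully open they stand 13 mm farther back than shut.
Start: joints at [-0.984, 0.501, -0.427, 1.55, 0.221, 1.138, -0.21], TCP at [206.774, 616.234, 245.31] pointing down, gripper open.
Joint ranges: [-2.88, 2.88], [-0.31, 2.03], [-1.54, 1.56], [0.2, 2.42], [-1.41, 4.55], [0.19, 2.02], [-2.57, 2.57]. Speed limits (rad/s): [2.57, 2.57, 3.14, 3.14, 3.14, 3.14, 3.14].

## Interface

Orientations are given as a unit quaternion [x, y, z, w].
In Python, from rig import r gives the robot as it stands.
- The arm moves only by the tool drive_tool, never from a script. Its argument "series" is a list of rows, each a list of 3 entries, a list of its own where there are three numbers: the shift along the tool's x, y, z in m, then the turn, a rotation vector about the tool's x, y, z in rad, then the finger opening in m, from 0 to 0.0854. A call has 1 to 12 rows; each row shifts and turns the pose as measured when the row begins, along the tool's axes as they then stand; what a row does not reach is not made up. A row lasts 1/8 s, in which the tool goes at most 62.5 mm and 10.7 degrees, less where a joint would pass 70% of its speed; a pose out of reach is approached as far as the arm can. A call with a gripper value outside its range is refused whole. The fingers move at their own pace and stop on an object; "squeeze" is the grip in N (left out, the last holds). Time passes only in rows, so rows that do not move let the fingers close. It gives the time, the measured TCP pose, the force and the opening at its end, in the units of the state.
- r.state(): the state, without advancing time (a new reading comes with each control period).
- r.get_image(name): name is "scene" or "top"; returns (picture, depth): 420x560x3 uint8, red, green, blue; 420x560 float32, mm along the optical axis (not along the pixel's ray), 0 where there is no reading.
- r.get_calibration(name): a dict with "mtx" (3x3 intrinsics, pixels), "D" ([k1, k2, p1, p2, k3] as OpenCV has them; the pictures are not rectified), "extrinsics" (4x4, takes a point from camera to world coordinates). Camera axes: x right, y down, z forward; pixel columns grow to the right and rows downward; lengths in mm; the calibration is good to about 2 mm. A picture is of the moment at which its call begins. get_calibration takes no time and is no camera call.
- r.sign_off(): hands the job in, once; it reports no verdict.
The state is a dict: "time": time; "joint_positions": joint angles; "dq": joint speeds; "effort": joint torques, N m; "tool_pos": TCP position; "tool_rot": TCP orientation; "contact_force": force on the tool from outside, world axes, zero at the start; "moment": the same for the moment, N m; "width": finger opening in mm.
Only numpy, scipy, OpenCV 4.12 (cv2) and the standard library are available. Lean on these libraries where they do the work, as an engineer would, in place of code of your own. Each camera call takes 0.05 s, during which the arm holds its last target. There are 200 camera calls.

## Working session

There is one attempt and no reset: what is moved stays moved. The work goes in short steps, Python scripts to look and compute and a tool call to move; the robot and the scene stay as the last step left them, time stands still between calls to the robot, and variables do not carry over. Pictures are saved under pics/ and viewed, about 8 in all and at most 12, crops included, and the job is handed in when it is done.

Besides the shell and the picture viewer there is one more tool, called after "Emit:" as name(argument=value, ...) on one line, values as JSON. drive_tool: Moves the arm, as the interface text tells. Its arguments: {"type":"object","properties":{"series":{"type":"array","items":{"type":"array"}},"squeeze":{"type":"number"}},"required":["series"]}

```bash
mkdir -p pics; ls; cat > h.py <<'E'
from rig import r
import numpy as np, cv2
def grab(n):
    im,d=r.get_image(n); c=r.get_calibration(n)
    np.savez(f'{n}.npz',im=im,d=d,K=c['mtx'],D=c['D'],T=c['extrinsics']); return im,d
def load(n): return np.load(f'{n}.npz')
def rays(c,uv):
    p=cv2.undistortPoints(np.array(uv,float).reshape(-1,1,2),np.array(c['K'],float),np.array(c['D'],float)).reshape(-1,2)
    return np.c_[p,np.ones(len(p))]
def bydepth(c,uv):
    uv=np.array(uv); k=rays(c,uv); z=c['d'][uv[:,1].astype(int),uv[:,0].astype(int)]
    return (k*z[:,None])@c['T'][:3,:3].T+c['T'][:3,3]
def onplane(c,uv,h):
    k=rays(c,uv)@c['T'][:3,:3].T; o=c['T'][:3,3]
    return o+k*((h-o[2])/k[:,2])[:,None]
E
python3 - <<'E'
from h import *
for n in('scene','top'):
    im,d=grab(n); cv2.imwrite(f'pics/{n}0.png',cv2.resize(im[:,:,::-1],(784,588)))
    c=load(n); print(n,c['K'].tolist(),c['T'].round(3).tolist())
s=r.state(); print(s)
E
```

```text
pics
scene [[486.6284467306988, 0.0, 282.74543266620094], [0.0, 486.6284467306988, 206.55493286261122], [0.0, 0.0, 1.0]] [[0.749, 0.505, -0.428, 1125.659], [0.662, -0.571, 0.486, -666.207], [0.001, -0.647, -0.762, 1149.034], [0.0, 0.0, 0.0, 1.0]]
top [[419.3883030144743, 0.0, 277.89261984813555], [0.0, 419.3883030144743, 208.29692954251388], [0.0, 0.0, 1.0]] [[0.029, -0.998, 0.054, 455.536], [-1.0, -0.03, -0.003, -11.577], [0.005, -0.054, -0.999, 1347.799], [0.0, 0.0, 0.0, 1.0]]
{'time': 0.1, 'joint_positions': array([-0.98378876,  0.50177838, -0.42682007,  1.55134741,  0.22078462,
        1.13828926, -0.21028632]), 'dq': array([ 0.00078991, -0.0014909 , -0.00198648, -0.00269631, -0.00096089,
        0.00063739,  0.00044133]), 'effort': array([-1.05752857e-02, -5.70807767e+01, -5.83898753e+00, -2.81748569e+01,
        1.03607553e-02,  5.39985340e-03, -3.83209658e-05]), 'tool_pos': array([206.64928202, 615.64176613, 244.34809837]), 'tool_rot': array([ 1.61164273e-01,  9.86927197e-01, -8.65774762e-04, -1.86474789e-04]), 'contact_force': array([ 0.79970576,  0.08201518, -0.21803119]), 'moment': array([-0.03760054,  0.01342522, -0.03628455]), 'width': 85.25094622520344}
```

View pics/scene0.png

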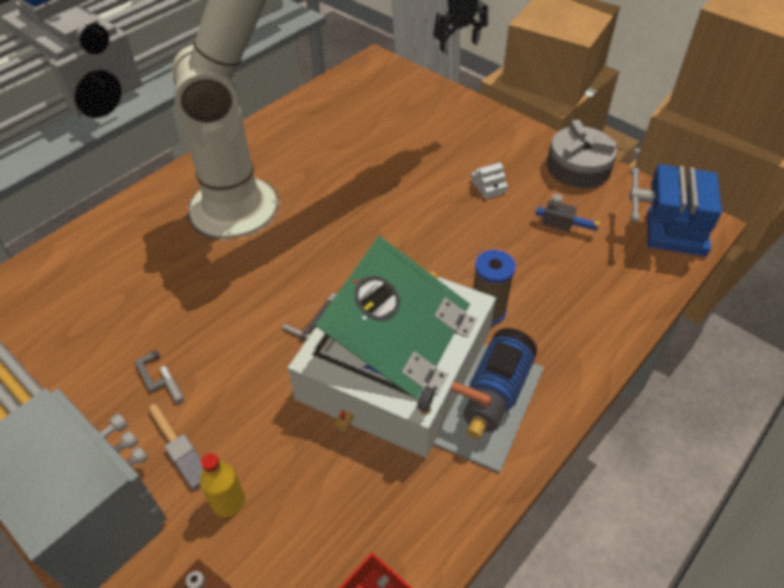

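View pics/top0.png

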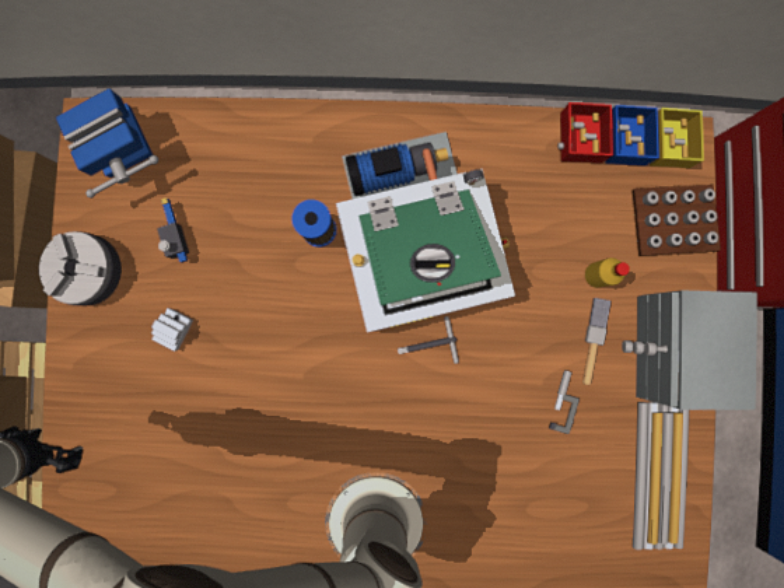

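The hatch stands open by about 35°. In the top view its rim corners are near (337,203), (487,172), (515,297) and (367,330), and the rotor is at (433,263). The hex plug is on the rim at (360,260), and the chuck key is at (430,345). Next I'll measure the rim corners and the hatch plane.

```bash
cat > meas.py <<'E'
from h import *
c=load('top'); im=c['im']; hsv=cv2.cvtColor(im,cv2.COLOR_RGB2HSV)
# rim: bright, unsaturated; close over the hatch via hull
m=((hsv[...,2]>185)&(hsv[...,1]<40)).astype(np.uint8); m[:115]=0;m[240:]=0;m[:,:235]=0;m[:,:]*=1;m[:,375:]=0
cs,_=cv2.findContours(m,cv2.RETR_EXTERNAL,cv2.CHAIN_APPROX_NONE)
k=max(cs,key=cv2.contourArea)
box=cv2.boxPoints(cv2.minAreaRect(onplane(c,k.reshape(-1,2),120)[:,:2].astype(np.float32)))
print('rim box',box.round(1).tolist(),[np.linalg.norm(box[i]-box[(i+1)%4]).round(1) for i in range(4)])
ctr=box.mean(0); e=[box[1]-box[0],box[2]-box[1]]; s=min(e,key=np.linalg.norm); s=s*np.sign(s[0]); yaw=np.arctan2(s[1],s[0])
print('unit',ctr.round(1),'yaw',yaw.round(4))
R=np.array([[np.cos(yaw),-np.sin(yaw)],[np.sin(yaw),np.cos(yaw)]])
g=((hsv[...,0]>60)&(hsv[...,0]<90)&(hsv[...,1]>90)).astype(np.uint8); g=cv2.erode(g,np.ones((3,3)))
g[:115]=0;g[240:]=0;g[:,:235]=0;g[:,375:]=0
v,u=np.nonzero((g>0)&(c['d']>0)); P=bydepth(c,np.c_[u,v]); L=np.c_[(P[:,:2]-ctr)@R,P[:,2]]
A=np.c_[L[:,:2],np.ones(len(L))]; co,*_=np.linalg.lstsq(A,L[:,2],rcond=None)
print('n',len(L),'plane',co.round(4),'hatch angle',np.arctan(-co[0]).round(4),'z at hinge',(co[2]+co[0]*98).round(1),'resid',np.std(L[:,2]-A@co).round(2))
print('local min',np.percentile(L,.5,0).round(1),'max',np.percentile(L,99.5,0).round(1))
a=np.arctan(-co[0])
def w(x,y,z): return np.r_[ctr+R@[x,y],z].round(1)
for n,a_ in(('now',a),('home',0)):
    f=lambda s,h:w(98-s*np.cos(a_)+h*-(-np.sin(a_)),0,127+s*np.sin(a_)+h*np.cos(a_))
    print(n,'edge',f(218,0),'slot',f(154,-12))
d=np.linalg.norm; print(yaw)
E
python3 meas.py
```

```text
rim box [[438.20001220703125, 29.899999618530273], [523.0, -278.6000061035156], [792.5, -204.60000610351562], [707.7000122070312, 104.0]] [np.float32(320.0), np.float32(279.5), np.float32(320.0), np.float32(279.5)]
unit [615.4 -87.3] yaw 0.2682
n 3498 plane [-5.136000e-01 -8.000000e-04  1.782655e+02] hatch angle 0.4744 z at hinge 127.9 resid 2.13
local min [ -90.9 -114.2  129.7] max [ 93.7 112.3 227.1]
now edge [ 522.9 -112.8  226.6] slot [572.5 -99.1 186.7]
home edge [ 499.7 -119.1  127. ] slot [ 561.4 -102.2  115. ]
0.26822925
```

Checks hold: the rim measures 320 × 279.5 against 320 × 280, the plane's height at the hinge is 127.9 against 127, and the hatch angle is 0.474. I'll move over to the hatch with the fingers closing.

Emit:
drive_tool(series=[[[-0.03, -0.03, -0.02], [0, 0, 0], 0], [[-0.043, -0.043, -0.01], [0, 0, 0], 0], [[-0.043, -0.043, -0.01], [0, 0, 0], 0], [[-0.043, -0.043, -0.01], [0, 0, 0], 0], [[-0.043, -0.043, -0.005], [0, 0, 0], 0], [[-0.043, -0.043, 0], [0, 0, 0], 0], [[-0.043, -0.043, 0], [0, 0, 0], 0], [[-0.043, -0.043, 0], [0, 0, 0], 0], [[-0.043, -0.043, 0], [0, 0, 0], 0], [[-0.043, -0.043, 0], [0, 0, 0], 0], [[-0.04, -0.04, 0], [0, 0, 0], 0], [[-0.03, -0.03, 0], [0, 0, 0], 0]], squeeze=30)

```text
time: 1.6
tool_pos: [518.5, -15.5, 297.6]
tool_rot: [0.158, 0.987, -0.002, -0.002]
contact_force: [0.1, -0.2, 0.7]
width: -0.2
```

Emit:
drive_tool(series=[[[0, -0.018, 0], [0, 0, -0.15], 0], [[0, 0, 0], [0, 0, -0.15], 0], [[0, 0, 0], [0, 0, -0.15], 0], [[0, 0, 0], [0, 0, -0.15], 0], [[0, 0, 0], [0, 0, 0], 0]])

```text
time: 2.22
tool_pos: [512.0, -39.1, 295.1]
tool_rot: [-0.145, 0.989, -0.002, -0.005]
contact_force: [0.1, 0.1, 0.3]
width: -0.3
```

```bash
cat > st.py <<'E'
from h import *
from scipy.spatial.transform import Rotation as Ro
s=r.state(); R=Ro.from_quat(s['tool_rot']).as_matrix()
print(s['time'],'q',s['joint_positions'].round(3),'p',s['tool_pos'].round(1),'F',s['contact_force'].round(1),'M',s['moment'].round(2),'w',s['width'].round(1))
c=np.array([615.4,-87.3]); a=.268; U=np.array([[np.cos(a),-np.sin(a)],[np.sin(a),np.cos(a)]])
print('local',((s['tool_pos'][:2]-c)@U).round(1),'tooly vs unit y',(np.arctan2(R[1,1],R[0,1])-np.pi/2-a).round(3),'z axis',R[:,2].round(3),'tool x,y in unit',(U.T@R[:2,0]).round(2),(U.T@R[:2,1]).round(2))
E
python3 st.py
```

```text
Traceback (most recent call last):
  File "st.py", line 4, in <module>
    print(s['time'],'q',s['joint_positions'].round(3),'p',s['tool_pos'].round(1),'F',s['contact_force'].round(1),'M',s['moment'].round(2),'w',s['width'].round(1))
                                                                                                                                              ^^^^^^^^^^^^^^^^
AttributeError: 'float' object has no attribute 'round'
```

```bash
sed -i "s/s\['width'\].round(1)/s['width']/" st.py; python3 st.py
```

```text
2.225 q [ 0.065  0.183 -0.051  1.835  0.017  1.133  1.869] p [512.  -39.1 295.1] F [0.1 0.1 0.3] M [ 0.06  0.02 -0.  ] w -0.2652153573857257
local [-87.   73.9] tooly vs unit y 0.023 z axis [-0.009 -0.006 -1.   ] tool x,y in unit [-1.   -0.02] [-0.02  1.  ]
```

Emit:
drive_tool(series=[[[0, 0, 0.025], [0, 0, 0], 0], [[0, 0, 0.02], [0, 0, 0], 0], [[0, 0, 0.01], [0, 0, 0], 0], [[0, 0, 0.01], [0, 0, 0], 0], [[0.002, 0, 0.012], [0, 0, 0], 0], [[0.002, 0, 0.012], [0, 0, 0], 0]])

```text
time: 2.98
tool_pos: [508.5, -40.5, 204.6]
tool_rot: [-0.139, 0.99, -0.002, -0.003]
contact_force: [0.3, -0.2, -0.4]
width: -0.0
```

```bash
python3 st.py
```

```text
2.975 q [ 0.065  0.273 -0.049  1.945  0.024  0.93   1.853] p [508.5 -40.5 204.6] F [ 0.3 -0.2 -0.4] M [ 0.   0.1 -0. ] w -0.043556152913161596
local [-90.7  73.4] tooly vs unit y 0.011 z axis [-0.006 -0.006 -1.   ] tool x,y in unit [-1.   -0.01] [-0.01  1.  ]
```

No force although the tip should be about 30 mm past the hatch's old height, so I'll look before going on.

```bash
python3 - <<'E'
from h import *
a,_=grab('scene'); b,_=grab('top')
x=cv2.resize(a[150:330,180:400,::-1],(480,393)); y=cv2.resize(b[100:250,220:390,::-1],(480,424))
cv2.imwrite('pics/p1.png',np.vstack([x,y])[:817]); 
z=np.zeros((424,800,3),np.uint8); z[:327,:400]=cv2.resize(x,(400,327)); z[:353,400:]=cv2.resize(y,(400,353)); cv2.imwrite('pics/p1.png',z)
E
python3 meas.py
```

```text
rim box [[438.5, 29.0], [523.2999877929688, -278.6000061035156], [792.4000244140625, -204.3000030517578], [707.5999755859375, 103.30000305175781]] [np.float32(319.1), np.float32(279.2), np.float32(319.1), np.float32(279.2)]
unit [615.5 -87.7] yaw 0.2693
n 2683 plane [-3.110000e-01  1.400000e-03  1.581868e+02] hatch angle 0.3015 z at hinge 127.7 resid 2.62
local min [-106.8 -114.7  127. ] max [ 94.4 111.8 192.6]
now edge [ 509.3 -117.   191.7] slot [ 564.7 -101.7  161.3]
home edge [ 499.8 -119.6  127. ] slot [ 561.5 -102.6  115. ]
0.2692665
```

View pics/p1.png

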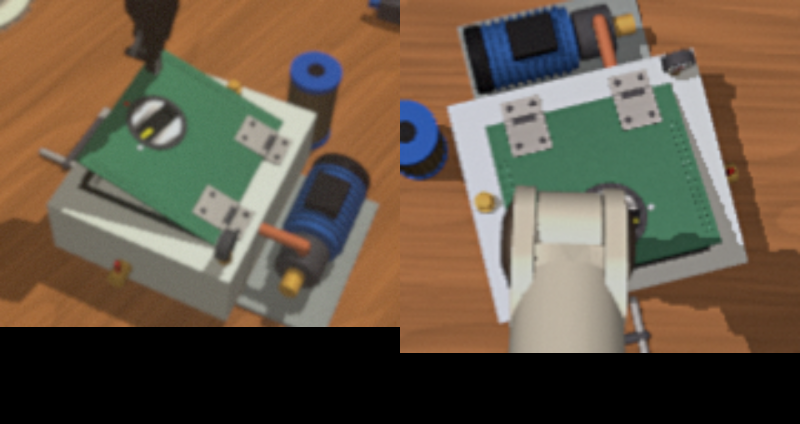

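The left crop shows the closed fingertips resting on the hatch at about (155,65). The hatch has come down to 0.30, which matches the tip height, so the push is working and the force reading is just small. The slot's yellow stripe points at the white dot, so the latch is open. I'll keep pressing down to the seal.

Emit:
drive_tool(series=[[[0.003, 0, 0.012], [0, 0, 0], 0], [[0.003, 0, 0.012], [0, 0, 0], 0], [[0.002, 0, 0.012], [0, 0, 0], 0], [[0.002, 0, 0.01], [0, 0, 0], 0], [[0, 0, 0.006], [0, 0, 0], 0]])

```text
time: 3.7
tool_pos: [497.2, -43.7, 148.8]
tool_rot: [-0.139, 0.99, -0.002, -0.004]
contact_force: [-0.3, -0.2, 0.6]
width: -0.3
```

```bash
python3 st.py
```

```text
3.7 q [ 0.069  0.334 -0.046  2.015  0.029  0.8    1.855] p [497.2 -43.7 148.8] F [-0.3 -0.2  0.6] M [-0.01  0.09  0.02] w -0.2741194949461813
local [-102.4   73.3] tooly vs unit y 0.011 z axis [-0.007 -0.006 -1.   ] tool x,y in unit [-1.   -0.01] [-0.01  1.  ]
```

Emit:
drive_tool(series=[[[0, 0, 0.003], [0, 0, 0], 0], [[0, 0, 0.003], [0, 0, 0], 0]])

```text
time: 3.95
tool_pos: [497.1, -43.7, 143.2]
tool_rot: [-0.139, 0.99, -0.002, -0.004]
contact_force: [-3.7, 0.7, 9.8]
width: 0.0
```

Emit:
drive_tool(series=[[[0, 0, -0.02], [0, 0, 0], 0], [[0, 0, -0.04], [0, 0, 0], 0.025], [[0, 0, -0.04], [0, 0, 0], 0.025], [[-0.0, 0.05, -0.02], [0, 0, 0], 0.025], [[0, 0.05, -0.01], [0, 0, 0], 0.025], [[0, 0.05, 0], [0, 0, 0], 0.025], [[0, 0.05, 0], [0, 0, 0], 0.025]])

```text
time: 4.82
tool_pos: [444.7, 150.3, 277.3]
tool_rot: [-0.134, 0.991, -0.002, -0.002]
contact_force: [0.7, 0.2, -0.4]
width: 24.6
```

```bash
python3 st.py; python3 - <<'E'
from h import *
a,_=grab('scene'); b,_=grab('top')
x=cv2.resize(a[150:330,180:400,::-1],(400,327)); y=cv2.resize(b[100:250,220:390,::-1],(400,353))
z=np.zeros((360,800,3),np.uint8); z[:327,:400]=x; z[:353,400:]=y; cv2.imwrite('pics/p2.png',z)
E
python3 meas.py
```

```text
4.825 q [-0.191  0.122 -0.21   1.952  0.033  1.077  1.423] p [444.7 150.3 277.3] F [ 0.7  0.2 -0.4] M [ 0.03 -0.02 -0.  ] w 24.616778790273592
local [-101.7  274.3] tooly vs unit y -0.0 z axis [-0.004 -0.005 -1.   ] tool x,y in unit [-1.  0.] [0. 1.]
rim box [[439.1000061035156, 29.700000762939453], [522.9000244140625, -278.29998779296875], [792.2999877929688, -205.0], [708.5, 103.0]] [np.float32(319.2), np.float32(279.2), np.float32(319.2), np.float32(279.2)]
unit [615.7 -87.6] yaw 0.2658
n 3882 plane [-3.430000e-02  1.100000e-03  1.311224e+02] hatch angle 0.0343 z at hinge 127.8 resid 2.42
local min [-113.8 -114.2  124. ] max [ 93.9 112.5 139.7]
now edge [ 500.  -119.1  134.5] slot [ 561.3 -102.4  120.3]
home edge [ 499.9 -119.2  127. ] slot [ 561.6 -102.4  115. ]
0.26577705
```

View pics/p2.png

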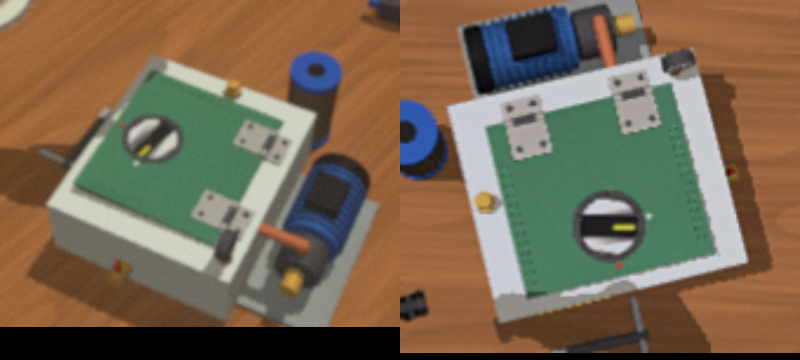

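The hatch now rests on its seal at 0.034. Next I'll measure the rotor centre and slot direction from the dark ring, the bright cheeks and the stripe.

```bash
python3 - <<'E'
from h import *
c=load('top'); im=c['im']; hsv=cv2.cvtColor(im,cv2.COLOR_RGB2HSV)
ctr=np.array([615.5,-87.5]); a=.2678; U=np.array([[np.cos(a),-np.sin(a)],[np.sin(a),np.cos(a)]])
def loc(uv,h): return (onplane(c,uv,h)[:,:2]-ctr)@U
# ring+rotor = non-green blob inside the hatch
g=((hsv[...,0]>60)&(hsv[...,0]<90)&(hsv[...,1]>90)).astype(np.uint8)
win=np.zeros_like(g); win[175:215,290:332]=1
m=cv2.morphologyEx((1-g)*win,cv2.MORPH_OPEN,np.ones((3,3)))
cs,_=cv2.findContours(m,cv2.RETR_EXTERNAL,cv2.CHAIN_APPROX_NONE); k=max(cs,key=cv2.contourArea)
L=loc(k.reshape(-1,2),133); (cx,cy),rad=cv2.minEnclosingCircle(L.astype(np.float32)); print('disc centre',round(cx,1),round(cy,1),'dia',2*rad,'mean',L.mean(0).round(1))
def blob(m,h,n):
    m=m*win; v,u=np.nonzero(m); L=loc(np.c_[u,v].astype(float),h); C=L.mean(0); w,V=np.linalg.eigh(np.cov(L.T)); e=V[:,1]; e=e*-np.sign(e[1])
    print(n,len(L),C.round(1),'axis',e.round(3),'cam',round(float(np.arctan2(-e[0],-e[1])),3)); return C
S=blob(((hsv[...,0]>20)&(hsv[...,0]<35)&(hsv[...,1]>110)&(hsv[...,2]>110)).astype(np.uint8),120,'stripe')
cc=((hsv[...,1]<50)&(hsv[...,2]>140)).astype(np.uint8)*win; n,lab,stt,cen=cv2.connectedComponentsWithStats(cc)
for i in range(1,n):
    if stt[i,4]>15: print('cheek',stt[i,4],loc([cen[i]],133).round(1))
blk=(hsv[...,2]<45).astype(np.uint8); circ=np.zeros_like(win); cv2.circle(circ,tuple(np.round(k.reshape(-1,2).mean(0)).astype(int).tolist()),14,1,-1)
blob(blk*circ,118,'black')
n2=hsv[...,2]
E
```

```text
disc centre -59.1 -4.7 dia 100.57727813720703 mean [-59.1  -3.4]
stripe 26 [-61.2 -20. ] axis [-0.262 -0.965] cam 0.265
cheek 96 [[-33.3  -3.3]]
cheek 102 [[-78.8   6.1]]
black 144 [-53.4   3.4] axis [-0.206 -0.979] cam 0.208
```

Rotor at unit (-56, 0), as the stripe and cheek midpoint agree, with the cam already at about 0.23 rad. World centre is about (561.5, -102.3). Moving over it and aligning.

Emit:
drive_tool(series=[[[-0.009, -0.055, 0], [0, 0, 0], 0.025], [[-0.009, -0.055, 0], [0, 0, 0], 0.025], [[-0.009, -0.055, 0], [0, 0, 0], 0.025], [[-0.009, -0.055, 0], [0, 0, 0], 0.025], [[-0.009, -0.05, 0.02], [0, 0, 0], 0.025], [[0, 0, 0.04], [0, 0, 0.12], 0.025], [[0, 0, 0.03], [0, 0, 0.11], 0.025], [[0, 0, 0], [0, 0, 0], 0.025]])

```text
time: 5.92
tool_pos: [566.0, -104.3, 185.6]
tool_rot: [-0.022, 1.0, -0.003, -0.0]
contact_force: [-0.6, -0.2, 0.1]
width: 25.0
```

```bash
sed -i 's/615.4,-87.3/615.5,-87.5/' st.py; python3 st.py
```

```text
5.925 q [ 0.107  0.401  0.03   1.811 -0.006  0.93   1.754] p [ 566.  -104.3  185.6] F [-0.6 -0.2  0.1] M [-0.01 -0.03 -0.05] w 25.043829825982005
local [-52.2  -3.1] tooly vs unit y -0.223 z axis [-0.001 -0.007 -1.   ] tool x,y in unit [-0.98  0.22] [0.22 0.98]
```

Emit:
drive_tool(series=[[[0.0045, 0.002, 0.02], [0, 0, 0], 0.025], [[0, 0, 0.01], [0, 0, 0], 0.025], [[0, 0, 0], [0, 0, 0], 0.025]])

```text
time: 6.3
tool_pos: [563.7, -103.3, 158.5]
tool_rot: [-0.025, 1.0, -0.004, 0.002]
contact_force: [-0.2, -0.1, 0.5]
width: 25.3
```

```bash
python3 st.py; python3 - <<'E'
from h import *
a,_=grab('scene')
cv2.imwrite('pics/p3.png',cv2.resize(a[165:265,200:330,::-1],(780,600),interpolation=cv2.INTER_CUBIC))
E
```

```text
6.3 q [ 0.109  0.429  0.027  1.842 -0.005  0.867  1.758] p [ 563.7 -103.3  158.5] F [-0.2 -0.1  0.5] M [ 0.01 -0.03 -0.07] w 25.268993914054267
local [-54.1  -1.6] tooly vs unit y -0.217 z axis [ 0.004 -0.008 -1.   ] tool x,y in unit [-0.98  0.22] [0.22 0.98]
```

View pics/p3.png

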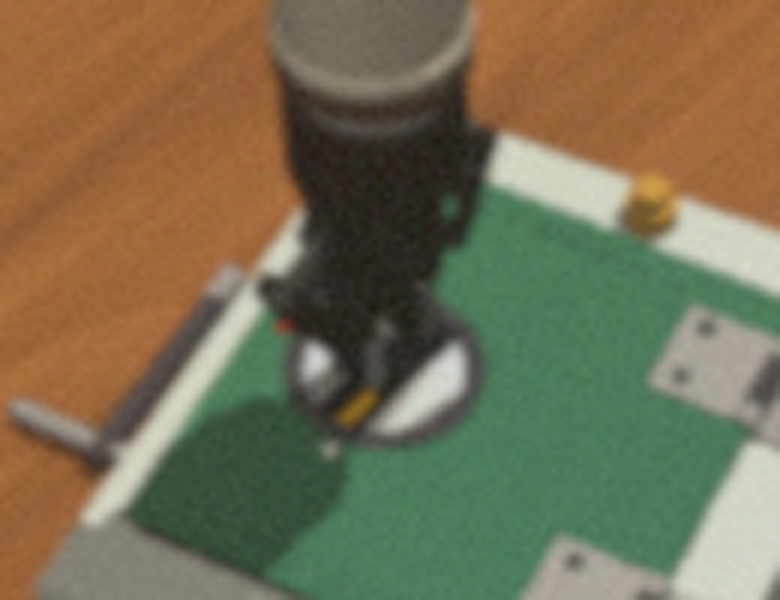

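The fingers at about (375,350) hang over the slot, in line with it; the stripe at (357,407) is just ahead of the front finger. Correcting by 2 mm and descending into the slot.

Emit:
drive_tool(series=[[[0.003, 0.001, 0.008], [0, 0, 0], 0.025], [[0.001, 0.001, 0.008], [0, 0, 0], 0.025], [[0, 0, 0.006], [0, 0, 0], 0.025]])

```text
time: 6.72
tool_pos: [561.6, -101.7, 138.1]
tool_rot: [-0.026, 1.0, -0.004, 0.004]
contact_force: [0.0, -0.1, 0.0]
width: 25.4
```

```bash
python3 st.py
```

```text
6.725 q [ 0.108  0.45   0.025  1.865 -0.006  0.817  1.757] p [ 561.6 -101.7  138.1] F [ 0.  -0.1  0. ] M [ 0.01 -0.01 -0.  ] w 25.41589328285456
local [-55.7   0.6] tooly vs unit y -0.216 z axis [ 0.009 -0.008 -1.   ] tool x,y in unit [-0.98  0.21] [0.21 0.98]
```

The tips are below the cheek tops with no force, so they are in the slot. Now pressing.

Emit:
drive_tool(series=[[[0, 0, 0.004], [0, 0, 0], 0.025], [[0, 0, 0.004], [0, 0, 0], 0.025], [[0, 0, 0.004], [0, 0, 0], 0.025], [[0, 0, 0.004], [0, 0, 0], 0.025]])

```text
time: 7.22
tool_pos: [562.0, -101.8, 128.3]
tool_rot: [-0.026, 1.0, -0.004, 0.004]
contact_force: [-16.7, 2.3, 43.3]
width: 25.1
```

```bash
python3 st.py
```

```text
7.225 q [ 0.108  0.465  0.025  1.869 -0.006  0.798  1.758] p [ 562.  -101.8  128.3] F [-16.7   2.3  43.3] M [0.76 3.68 0.03] w 25.126119683471234
local [-55.4   0.4] tooly vs unit y -0.216 z axis [ 0.009 -0.008 -1.   ] tool x,y in unit [-0.98  0.21] [0.21 0.98]
```

Emit:
drive_tool(series=[[[0, 0, 0.0035], [0, 0, 0.12], 0.025], [[0, 0, 0.0035], [0, 0, 0.12], 0.025], [[0, 0, 0.0035], [0, 0, 0.12], 0.025]])

```text
time: 7.6
tool_pos: [562.3, -101.9, 128.6]
tool_rot: [0.159, 0.987, -0.002, 0.006]
contact_force: [-11.5, 1.1, 27.9]
width: 24.8
```

```bash
python3 st.py
```

```text
7.6 q [ 0.042  0.466  0.111  1.872 -0.063  0.797  1.436] p [ 562.3 -101.9  128.6] F [-11.5   1.1  27.9] M [0.46 2.47 0.02] w 24.8081330109308
local [-55.1   0.3] tooly vs unit y -0.587 z axis [ 0.01  -0.006 -1.   ] tool x,y in unit [-0.83  0.55] [0.55 0.83]
```

Emit:
drive_tool(series=[[[0, 0, 0.0045], [0, 0, 0.12], 0.025], [[0, 0, 0.0045], [0, 0, 0.12], 0.025], [[0, 0, 0.0045], [0, 0, 0.12], 0.025]])

```text
time: 7.98
tool_pos: [562.6, -102.1, 128.4]
tool_rot: [0.339, 0.941, 0.0, 0.006]
contact_force: [-14.2, 3.4, 37.6]
width: 25.1
```

```bash
python3 st.py
```

```text
7.975 q [-0.025  0.47   0.197  1.874 -0.122  0.797  1.116] p [ 562.6 -102.1  128.4] F [-14.2   3.4  37.6] M [0.5  3.29 0.03] w 25.111432050836967
local [-54.9  -0.1] tooly vs unit y -0.959 z axis [ 0.012 -0.003 -1.   ] tool x,y in unit [-0.57  0.82] [0.82 0.57]
```

Past 0.8 rad without jamming; continuing.

Emit:
drive_tool(series=[[[0, 0, 0.0045], [0, 0, 0.12], 0.025], [[0, 0, 0.0045], [0, 0, 0.12], 0.025], [[0, 0, 0.0045], [0, 0, 0.12], 0.025], [[0, 0, 0.0045], [0, 0, 0.12], 0.025]])

```text
time: 8.48
tool_pos: [563.1, -103.1, 128.4]
tool_rot: [0.559, 0.829, 0.005, 0.006]
contact_force: [-15.3, 2.1, 38.1]
width: 24.9
```

```bash
python3 st.py
```

```text
8.475 q [-0.11   0.48   0.313  1.878 -0.205  0.8    0.695] p [ 563.1 -103.1  128.4] F [-15.3   2.1  38.1] M [0.45 3.49 0.14] w 24.863299630404164
local [-54.6  -1.2] tooly vs unit y -1.455 z axis [ 0.015  0.002 -1.   ] tool x,y in unit [-0.12  0.99] [0.99 0.12]
```

Emit:
drive_tool(series=[[[0.001, 0, 0.0045], [0, 0, 0.1], 0.025], [[0, 0, 0.0045], [0, 0, 0.1], 0.025], [[0, 0, 0.0045], [0, 0, 0.08], 0.025]])

```text
time: 8.85
tool_pos: [565.6, -103.7, 128.5]
tool_rot: [0.673, 0.74, 0.009, 0.007]
contact_force: [-13.7, 7.4, 38.0]
width: 25.0
```

```bash
python3 st.py
```

```text
8.85 q [-0.159  0.489  0.38   1.879 -0.257  0.8    0.452] p [ 565.6 -103.7  128.5] F [-13.7   7.4  38. ] M [1.54 3.25 0.51] w 25.0096405083717
local [-52.4  -2.4] tooly vs unit y -1.744 z axis [ 0.022  0.005 -1.   ] tool x,y in unit [0.17 0.98] [ 0.98 -0.17]
```

The moment has risen to 0.5 N m, so the latch is at its stop. One more small push, then back off within the slack and lift out.

Emit:
drive_tool(series=[[[0, 0, 0.0045], [0, 0, 0.07], 0.025], [[0, 0, 0.0045], [0, 0, 0.07], 0.025]])

```text
time: 9.1
tool_pos: [566.8, -101.7, 128.5]
tool_rot: [0.723, 0.691, 0.012, 0.005]
contact_force: [-15.0, 0.6, 39.8]
width: 24.8
```

```bash
python3 st.py
```

```text
9.1 q [-0.182  0.494  0.41   1.878 -0.286  0.803  0.336] p [ 566.8 -101.7  128.5] F [-15.    0.6  39.8] M [0.32 3.65 1.34] w 24.751210269664213
local [-50.7  -0.8] tooly vs unit y -1.884 z axis [ 0.024  0.01  -1.   ] tool x,y in unit [0.31 0.95] [ 0.95 -0.31]
```

Emit:
drive_tool(series=[[[0, -0.002, 0.001], [0, 0, -0.08], 0.025], [[0, 0, -0.006], [0, 0, -0.04], 0.025], [[0, 0, -0.01], [0, 0, 0], 0.025], [[0, 0, -0.02], [0, 0, 0], 0.025], [[0, 0, -0.04], [0, 0, 0], 0.025], [[0, 0, -0.05], [0, 0, 0], 0.025], [[0.03, -0.05, 0], [0, 0, 0], 0.025], [[0.03, -0.05, 0], [0, 0, 0], 0.025], [[0.03, -0.05, 0], [0, 0, 0], 0.025], [[0.03, -0.05, 0], [0, 0, 0], 0.025], [[0.05, 0, 0], [0, 0, 0], 0.025], [[0.05, 0, 0], [0, 0, 0], 0.025]])

```text
time: 10.6
tool_pos: [342.2, 102.6, 256.9]
tool_rot: [0.686, 0.728, 0.014, 0.008]
contact_force: [0.9, 0.6, 0.3]
width: 25.1
```

```bash
python3 st.py; python3 - <<'E'
from h import *
a,_=grab('scene'); b,_=grab('top')
x=cv2.resize(a[150:330,180:400,::-1],(400,327)); y=cv2.resize(b[100:250,220:390,::-1],(400,353))
z=np.zeros((360,800,3),np.uint8); z[:327,:400]=x; z[:353,400:]=y; cv2.imwrite('pics/p4.png',z)
E
python3 meas.py
```

```text
10.6 q [-0.553 -0.118  0.171  2.238  0.027  0.988 -0.337] p [342.2 102.6 256.9] F [0.9 0.6 0.3] M [-0.01 -0.07 -0.  ] w 25.124979380763307
local [-213.2  255.7] tooly vs unit y -1.779 z axis [ 0.03   0.009 -0.999] tool x,y in unit [0.21 0.98] [ 0.98 -0.21]
rim box [[438.3999938964844, 29.399999618530273], [523.0, -278.6000061035156], [792.2999877929688, -204.60000610351562], [707.7000122070312, 103.4000015258789]] [np.float32(319.4), np.float32(279.3), np.float32(319.4), np.float32(279.3)]
unit [615.3 -87.6] yaw 0.2682
n 3876 plane [-1.160000e-02  9.000000e-04  1.288207e+02] hatch angle 0.0116 z at hinge 127.7 resid 2.39
local min [-113.5 -114.2  122.8] max [ 94.5 112.5 135.4]
now edge [ 499.6 -119.4  129.5] slot [ 561.2 -102.4  116.8]
home edge [ 499.6 -119.4  127. ] slot [ 561.3 -102.4  115. ]
0.26822934
```

View pics/p4.png

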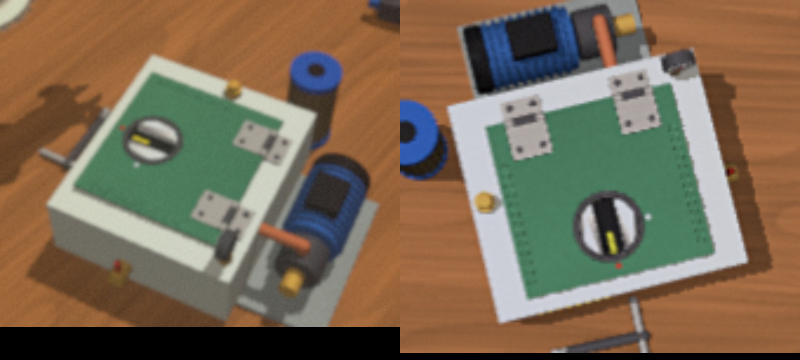

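The stripe at (613,243) points at the red dot at (618,265). The hatch sits at 0.0116 against the expected locked value of 0.012, with the robot clear, and the plug, key and cartridge have not moved. Handing in.

```bash
python3 -c "
from rig import r
print(r.sign_off())"
```

```text
the job is handed in; nothing more can be done
None
```

The coolant filter is closed and the latch is locked; I handed the job in at about 10.7 s of the 51 s allowed.

**What I did:** I pushed the hatch from 0.47 rad down onto its seal (measured 0.034). Then I set the fingertips, slightly spread, in the latch slot, pressed it home with about 28–43 N, and turned it clockwise to the stop. The latch was already about 0.23 rad round when I started.

**Last checks:**
- **Hatch:** with the arm withdrawn it stays at 0.0116 rad, against about 0.012 expected when locked.
- **Latch:** the yellow stripe points at the red dot. The turning moment rose to about 1.3 N m at the end, well above the latch's own 0.1 N m, so it was against its stop. I judged the final angle by eye from the picture rather than measuring it.
- **Loose objects:** the plug, chuck key and old cartridge look unmoved in the last crops. I did not look at the rest of the bench again; the arm reported no unexpected contact force.

**What disagreed:**
- **Contact force:** it read near zero while the hatch was first going down, so I confirmed the contact by camera.
- **Rotor centre:** the dark ring put it about 4 mm off the cheeks and stripe. I used the cheek and stripe position, which matched the given geometry.

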